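Empty the refill case into the tray

TASK

Empty the makeup refill case into the wooden tray: turn the clamp knob fully free, slide the retainer bar back off the tins as far as it goes, and press each occupied pocket's ejector lever down so that its tin rises and can be lifted out. Lay every tin in the tray, on its floor and not on top of another. Then slide the retainer bar fully home and turn the knob back to locked, leaving the other things on the desk where they are.

Things in the scene. Friction and masses are not known exactly. Their poses are not given: they have to be found in the camera images.
- case: fixed white refill case; origin on the desk, x away from the levers, y along the pocket row. Block: x -35 to 78 mm, y -171 to 126 mm, top 32 mm above the desk. Square pockets centred at x -10, y -96, -32, 32, 96 mm, at most one tin in each, flush with the top. Levers on the -x side, retainer bar behind the pockets, clamp knob at the -y end.
- knob (a joint): angle of the clamp knob (rad). 0 = locked: its 42 mm steel nose points along the case's -x, behind the tongue at the end of the retainer bar, and blocks it. Grows counter-clockwise seen from above to a stop at 1.45 = free (nose about along case -y, off the tongue); the bar has its full travel above about 1.1. Stays where left, friction 0.04 N m. Starts at 0 to 0.1.
- knob_grip (a point): middle of the knob's black grip, an upright bar 40 mm long, 12 mm thick, 22 mm high (47 to 69 mm above the desk), its length in line with the nose: along the case's x when locked. The point lies on the turning axis, at case x 56, y -149 mm, 59 mm above the desk. Below it is a round base of radius 17 mm.
- bar (a joint): position of the aluminium retainer bar (m): 0 = home, over the rear 8 mm of every tin so that none can rise; grows to its stop at 0.036 as the bar slides along the case's +x, off the tins. With the knob locked it has 4 mm of play. Stays where left; about 1.5 N of friction. Starts within 2 mm of home.
- bar_grip (a point): middle of the upright fin at the middle of the retainer bar; moves with it. The fin is 12 mm thick along the case's y, 22 mm long along its x, and spans 40 to 62 mm above the desk (this point: 52 mm). The bar is 22 mm wide, 240 mm long, 6 mm thick, its top 40 mm above the desk.
- tray: loose open wooden tray, outside 190 (its x) by 124 (its y) by 26 mm high, walls and floor 4 mm thick, about half a kilogram. Origin at the centre of its underside. Empty at the start.
- blender_center (a point): bystander: centre of the grey egg-shaped silicone makeup blender case, 64 mm across, 75 mm tall
- mirror_center (a point): bystander: centre of the small rectangular mirror lying flat, 100 x 150 x 10 mm
- file_center (a point): bystander: centre of the glass nail file lying flat, 140 x 16 x 5 mm
- pencil_center (a point): bystander: centre of the teal brow pencil lying flat, 130 x 10 x 10 mm
- lever0 (a joint): angle of the steel ejector lever of the pocket at case y -96 mm (rad): 0 = up, grows to a stop at 0.5 as its free end is pressed down, with about 3 N. It raises the pocket's floor, 15 mm at the stop: with the bar off it, the tin then stands 15 mm proud of the case (tin top 47 mm above the desk). Stays where left.
- lever0_press (a point): where to press the lever of the pocket at case y -96 mm: top of the rubber patch (24 by 14 mm) near its free end, 38 mm from its hinge (case x -38 mm, 30 mm above the desk). 41 mm above the desk when up, about 22 mm when fully down; moves with the lever.
- tin0_center (a point): centre of a brass refill tin, a square box 36 x 36 mm and 22 mm high with a pink top, about 60 g, that starts in the pocket at case y -96 mm, its sides along the case's sides. Its z axis is up when it lies flat. May be absent (None): only three or four of the four tins are there.
- lever1 (a joint): angle of the steel ejector lever of the pocket at case y -32 mm (rad): 0 = up, grows to a stop at 0.5 as its free end is pressed down, with about 3 N. It raises the pocket's floor, 15 mm at the stop: with the bar off it, the tin then stands 15 mm proud of the case (tin top 47 mm above the desk). Stays where left.
- lever1_press (a point): where to press the lever of the pocket at case y -32 mm: top of the rubber patch (24 by 14 mm) near its free end, 38 mm from its hinge (case x -38 mm, 30 mm above the desk). 41 mm above the desk when up, about 22 mm when fully down; moves with the lever.
- tin1_center (a point): centre of a brass refill tin, a square box 36 x 36 mm and 22 mm high with a pink top, about 60 g, that starts in the pocket at case y -32 mm, its sides along the case's sides. Its z axis is up when it lies flat. May be absent (None): only three or four of the four tins are there.
- lever2 (a joint): angle of the steel ejector lever of the pocket at case y 32 mm (rad): 0 = up, grows to a stop at 0.5 as its free end is pressed down, with about 3 N. It raises the pocket's floor, 15 mm at the stop: with the bar off it, the tin then stands 15 mm proud of the case (tin top 47 mm above the desk). Stays where left.
- lever2_press (a point): where to press the lever of the pocket at case y 32 mm: top of the rubber patch (24 by 14 mm) near its free end, 38 mm from its hinge (case x -38 mm, 30 mm above the desk). 41 mm above the desk when up, about 22 mm when fully down; moves with the lever.
- tin2_center (a point): centre of a brass refill tin, a square box 36 x 36 mm and 22 mm high with a pink top, about 60 g, that starts in the pocket at case y 32 mm, its sides along the case's sides. Its z axis is up when it lies flat. May be absent (None): only three or four of the four tins are there.
- lever3 (a joint): angle of the steel ejector lever of the pocket at case y 96 mm (rad): 0 = up, grows to a stop at 0.5 as its free end is pressed down, with about 3 N. It raises the pocket's floor, 15 mm at the stop: with the bar off it, the tin then stands 15 mm proud of the case (tin top 47 mm above the desk). Stays where left.
- lever3_press (a point): where to press the lever of the pocket at case y 96 mm: top of the rubber patch (24 by 14 mm) near its free end, 38 mm from its hinge (case x -38 mm, 30 mm above the desk). 41 mm above the desk when up, about 22 mm when fully down; moves with the lever.
- tin3_center (a point): centre of a brass refill tin, a square box 36 x 36 mm and 22 mm high with a pink top, about 60 g, that starts in the pocket at case y 96 mm, its sides along the case's sides. Its z axis is up when it lies flat. May be absent (None): only three or four of the four tins are there.
There are look-alikes about, which are no part of the job. What is shaped like the part that bears tin1_center but blue is not meant.

How it is judged (in metres and radians):
On the way, in this order (a step that is already met when the one before it is completed fails the run):
1. the clamp knob is turned free (value of joint knob above 1.05 rad), for 0.1 s.
2. the retainer bar is slid back off the tins (value of joint bar above 0.03 m), for 0.1 s.
3. a tin is raised from its pocket by its lever (((value of joint lever0 above 0.4 rad and z of tin0_center in the frame of case above 0.031 m) or (value of joint lever1 above 0.4 rad and z of tin1_center in the frame of case above 0.031 m) or (value of joint lever2 above 0.4 rad and z of tin2_center in the frame of case above 0.031 m) or (value of joint lever3 above 0.4 rad and z of tin3_center in the frame of case above 0.031 m))), for 0.1 s.
4. every tin is in the tray (x of tin0_center in the frame of tray between -0.092 and 0.092 m and y of tin0_center in the frame of tray between -0.06 and 0.06 m and z of tin0_center in the frame of tray between 0.005 and 0.03 m and x of tin1_center in the frame of tray between -0.092 and 0.092 m and y of tin1_center in the frame of tray between -0.06 and 0.06 m and z of tin1_center in the frame of tray between 0.005 and 0.03 m and x of tin2_center in the frame of tray between -0.092 and 0.092 m and y of tin2_center in the frame of tray between -0.06 and 0.06 m and z of tin2_center in the frame of tray between 0.005 and 0.03 m and x of tin3_center in the frame of tray between -0.092 and 0.092 m and y of tin3_center in the frame of tray between -0.06 and 0.06 m and z of tin3_center in the frame of tray between 0.005 and 0.03 m), for 0.2 s.
5. the retainer bar is home again (value of joint bar below 0.005 m), for 0.1 s.
6. the clamp knob is locked again (value of joint knob below 0.15 rad), for 0.1 s.
At the end, for the whole second after the job is handed in: Every tin present lies at rest inside the tray, on its floor (tin centre less than 30 mm above the tray's underside), the tray stands level (within 0.1 rad), the retainer bar is within 5 mm of home and the knob within 0.15 rad of locked (all of step 4 and linear speed of each of tin0, tin1, tin2, tin3 below 0.02 m/s and value of joint bar below 0.005 m and value of joint knob below 0.15 rad and angle between tray's own z axis and vertical below 0.1 rad); the robot touches nothing.
It fails at once if the blender_case is moved more than 30 mm (distance of blender_center from where it was at the start of the episode above 0.03 m).
It fails at once if the mirror is moved more than 30 mm (distance of mirror_center from where it was at the start of the episode above 0.03 m).
It fails at once if the nail file is moved more than 30 mm (distance of file_center from where it was at the start of the episode above 0.03 m).
It fails at once if the brow pencil is moved more than 30 mm (distance of pencil_center from where it was at the start of the episode above 0.03 m).
Of tin0, tin1, tin2, tin3 only 3 to 4 are there at a start; the rules pass over those that are not, and their reading is None.
At some moment in a run one of tray may be knocked a few centimetres aside while the robot is not near it.
Once in a run the grip may slacken for a moment while it holds something.
It also fails if it takes over 210 s, if anything falls off the work surface, if the arm or the gripper's body presses on something with over 40 N, if the wrist force passes 120 N, or if a joint passes its speed limit or range.

ROBOT

A 6-joint arm with a two-finger parallel gripper is mounted at the origin on the work surface. World frame = base frame: x ahead of the robot, y to its left, z up, the work surface at z = 0. Lengths are in mm, angles in rad, forces in N, time in s.
With the tool pointing down it reaches from about 325 to 850 mm from the base axis. Payload 15.5 kg.
Tool frame: the origin (TCP) lies midway between the tips of the shut fingers; the grasp point (between the pads) lies 19 mm behind it; x points along the fingers, z is the direction in which the jaws open and shut, and the axes are right-handed (so a half turn about x gives the same grasp; the last joint's range is limited). The gripper opens to 91 mm and grips with 3 to 60 N. Pads are 32 mm wide; open, the fingers measure 118 mm over their backs; the gripper's body (76 mm by 178 mm) begins 60 mm behind the grasp point.
Start: joints at [1.246, 0.494, 1.345, -0, 1.302, -0.096], TCP at [142.359, 608.572, 213.915] pointing down, gripper open.
Joint ranges: [-2.91, 2.91], [-0.82, 2.16], [0.22, 2.67], [-1.22, 4.37], [0.12, 2.79], [-3.08, 3.08]. Speed limits (rad/s): [1.89, 1.89, 2.57, 3.01, 3.01, 3.01].

INTERFACE

Orientations are given as a unit quaternion [w, x, y, z].
In Python, from bench import reach, move_l, movej, ungrasp, close_gripper, hold, solve_ik, observe, capture, camera_params, Unreachable, job_done gives the robot as it stands. Calls block until the motion is done:
- reach(position, orientation): joint-space move of the TCP to a pose.
- move_l(position, rotation=None, v=150, guard=None): straight line of the TCP; rotation=None keeps the orientation; v is the mean speed in mm/s. With guard (N) it stops when the force on the tool has changed by that much, and returns True; else False.
- movej(angles): joint-space move.
- ungrasp() and close_gripper(effort=None): open the fingers fully, or close them until they stop; effort is the grip in N (None keeps the last).
- hold(seconds).
- solve_ik(position, orientation): joint angles nearest the present ones, or None.
- observe(): the state.
- capture(name): name is "scene" or "top" or "wrist"; returns (picture, depth): 384x512x3 uint8, blue, green, red; 384x512 float32, mm along the optical axis (not along the pixel's ray), 0 where there is no reading.
- camera_params(name): a dict with "K" (3x3 intrinsics, pixels), "rvec" (rotation vector, rad) and "tvec" (3), from world to camera coordinates, as OpenCV has them; the wrist camera has in their place "mount" (4x4, takes a point from camera to tool coordinates, whose origin is the TCP and whose axes are the tool frame's). Camera axes: x right, y down, z forward; pixel columns grow to the right and rows downward; lengths in mm; the calibration is good to about 2 mm. A picture is of the moment at which its call begins: read the wrist's pose just before it. camera_params takes no time and is no camera call.
A pose or a line that the arm cannot do raises Unreachable and nothing moves.
- job_done(): hands the job in, once; it reports no verdict.
The state is a dict: "time_s": time; "joint_positions": joint angles; "qd": joint speeds; "joint_efforts": joint torques, N m; "tool_pos": TCP position; "tcp_rot": TCP orientation; "wrist_force": force on the tool from outside, world axes, zero at the start; "ft_torque": the same for the moment, N m; "opening": opening from 0.0 (shut) to 1.0 (fully open).
Only numpy, scipy, OpenCV 4.12 (cv2) and the standard library are available. Lean on these libraries where they do the work, as an engineer would, in place of code of your own. Each camera call takes 0.05 s, during which the arm holds its last target.

## Working session

There is one attempt and no reset: what is moved stays moved. The work goes in short steps, each a Python script; the robot and the scene stay as the last script left them, time stands still between calls to the robot, and variables do not carry over. Pictures are saved under pics/ and viewed, and the job is handed in when it is done.

```bash
ls; mkdir -p pics; python3 - <<'E'
from bench import *
import cv2,numpy as np
s=observe();print(s)
for n in("scene","top"):
    p,d=capture(n);cv2.imwrite(f"pics/{n}0.png",p);np.savez(f"pics/{n}0.npz",p=p,d=d);print(n,camera_params(n))
print(camera_params("wrist"))
E
```

```text
pics
{'time_s': 0.0, 'joint_positions': array([ 1.24543842e+00,  4.94167015e-01,  1.34615143e+00, -2.91386257e-05,
        1.30250655e+00, -9.55124063e-02]), 'qd': array([ 0.00013993, -0.00071846,  0.00086337, -0.00084083,  0.00138879,
        0.00052542]), 'joint_efforts': array([-3.12091172e-03, -8.78807330e+01, -3.81857908e+01,  7.04918685e-02,
        5.33987652e-02, -8.11534051e-05]), 'tool_pos': array([142.27920742, 608.18418122, 213.34144906]), 'tcp_rot': array([ 0.55367475, -0.43961418,  0.55439523,  0.43912364]), 'wrist_force': array([ 0.5201433 , -0.34249694,  0.51441796]), 'ft_torque': array([0.00907054, 0.0042421 , 0.04396808]), 'opening': 0.9974700458427588}
scene {'K': array([[441.78477133,   0.        , 257.42798128],
       [  0.        , 441.78477133, 195.88903592],
       [  0.        ,   0.        ,   1.        ]]), 'rvec': array([ 0.80611499,  2.72982005, -0.86304816]), 'tvec': array([ 435.83073303, -266.17339745, 1679.60408998])}
top {'K': array([[469.12861666,   0.        , 264.30834667],
       [  0.        , 469.12861666, 193.93634462],
       [  0.        ,   0.        ,   1.        ]]), 'rvec': array([ 2.18746186, -2.19655805,  0.0989643 ]), 'tvec': array([  78.56537108,  595.27985764, 1275.69701304])}
{'K': array([[309.74761607,   0.        , 255.47085546],
       [  0.        , 309.74761607, 192.42107381],
       [  0.        ,   0.        ,   1.        ]]), 'mount': array([[-1.91015238e-04, -2.73673017e-01,  9.61822771e-01,
        -1.71618770e+02],
       [-9.81531256e-04, -9.61822274e-01, -2.73673070e-01,
         7.75881117e+01],
       [ 9.99999500e-01, -9.96334840e-04, -8.48959090e-05,
         2.18410634e-01],
       [ 0.00000000e+00,  0.00000000e+00,  0.00000000e+00,
         1.00000000e+00]])}
```

View pics/scene0.png

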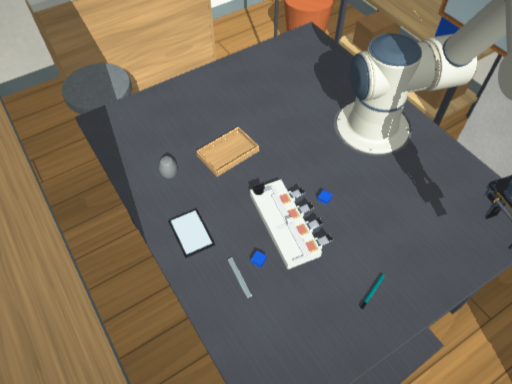

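View pics/top0.png

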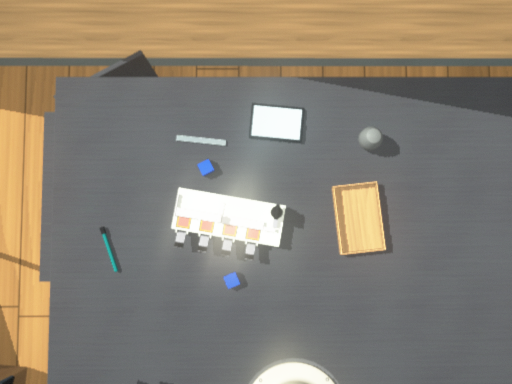

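```bash
cat > h.py <<'E'
from bench import *
import cv2,numpy as np
from scipy.spatial.transform import Rotation as R
def ext(n):
    c=camera_params(n);K=c["K"]
    if n!="wrist":
        Rm=cv2.Rodrigues(c["rvec"])[0];t=c["tvec"]
        return K,Rm.T,-Rm.T@t     # cam->world
    s=observe();q=s["tcp_rot"];Rt=R.from_quat(q,scalar_first=True).as_matrix()
    M=c["mount"];return K,Rt@M[:3,:3],Rt@M[:3,3]+s["tool_pos"]
def cloud(d,E):
    K,Rw,t=E;v,u=np.indices(d.shape);
    P=np.stack([(u-K[0,2])/K[0,0]*d,(v-K[1,2])/K[1,1]*d,d],-1)
    return P@Rw.T+t
def atz(uv,z,E):
    K,Rw,t=E;r=Rw@np.array([(uv[0]-K[0,2])/K[0,0],(uv[1]-K[1,2])/K[1,1],1]);return t+r*(z-t[2])/r[2]
def proj(P,E):
    K,Rw,t=E;c=(np.atleast_2d(P)-t)@Rw;p=c@K.T;return p[:,:2]/p[:,2:]
E
python3 - <<'E'
from h import *
z=np.load("pics/top0.npz");p,d=z["p"],z["d"];E=ext("top")
cr=p[170:270,160:400];cv2.imwrite("pics/c.png",cv2.resize(cr,None,fx=3.3,fy=3.3,interpolation=cv2.INTER_CUBIC))
W=cloud(d,E)
hsv=cv2.cvtColor(p,cv2.COLOR_BGR2HSV)
for nm,box,m in (("white",(160,180,300,270),(hsv[...,1]<60)&(W[...,2]>24)&(W[...,2]<37)),("tray",(320,170,400,265),(hsv[...,1]>80)&(hsv[...,2]>80)&(W[...,2]>-10))):
    mm=np.zeros(d.shape,np.uint8);x0,y0,x1,y1=box;mm[y0:y1,x0:x1]=m[y0:y1,x0:x1]
    pts=W[mm>0];print(nm,len(pts),np.percentile(pts[:,2],[2,25,50,75,98]))
    for zz in (None,):
        r=cv2.minAreaRect(pts[:,:2].astype(np.float32));print(r,cv2.boxPoints(r))
print(np.median(W[300:340,60:200,2]))
E
```

```text
white 3515 [26.55824238 30.19834372 32.08668463 33.94993303 36.63015155]
((511.0012512207031, 179.03692626953125), (297.6492614746094, 160.7420654296875), 80.05908203125) [[406.1449    46.321365]
 [564.4737    18.572037]
 [615.8576   311.7525  ]
 [457.5288   339.50183 ]]
tray 3254 [-1.64895713  2.53538942  4.62231287  7.39454557 28.28433377]
((517.0437622070312, -78.33894348144531), (193.75804138183594, 354.3492431640625), 6.074435710906982) [[ 401.96002   87.5891 ]
 [ 439.4574  -264.77054]
 [ 632.1275  -244.267  ]
 [ 594.6301   108.09265]]
-0.4246214458594295
```

View pics/c.png

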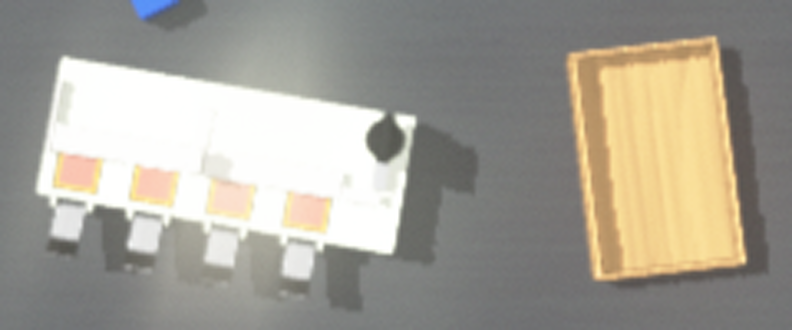

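```bash
cat >> h.py <<'E'
def down(a):
    x=np.array([0,0,-1.]);z=np.array([np.cos(a),np.sin(a),0]);y=np.cross(z,x)
    return R.from_matrix(np.stack([x,y,z],1)).as_quat(scalar_first=True)
def fit2(L,Wd):  # local->world rigid 2D
    L=np.array(L,float);Wd=np.array(Wd,float)[:,:2];a=L-L.mean(0);b=Wd-Wd.mean(0)
    th=np.arctan2((a[:,0]*b[:,1]-a[:,1]*b[:,0]).sum(),(a*b).sum());c,s=np.cos(th),np.sin(th)
    Rm=np.array([[c,-s],[s,c]]);t=Wd.mean(0)-Rm@L.mean(0);return th,t,Wd-(L@Rm.T+t)
E
python3 - <<'E'
from h import *
E=ext("top")
f=lambda u,v:(160+(u+.5)/3.3-.5,170+(v+.5)/3.3-.5)
W=[atz(f(*c),32,E) for c in ((62,57),(414,117),(392,254),(38,195))]
print(fit2([(78,126),(78,-171),(-35,-171),(-35,126)],W))
W=[atz(f(*c),26,E) for c in ((567,54),(715,37),(746,264),(595,280))]
print(W,fit2([(-95,62),(-95,-62),(95,-62),(95,62)],W))
W=[atz(f(*c),26,E) for c in ((567,54),(715,37),(746,264),(595,280))]
print(observe()["tool_pos"])
for a in np.arange(-3,3.2,.5): 
    print(a,solve_ik([430,180,350],down(a)))
E
```

```text
(np.float64(-0.1704306156968532), array([515.28565692, 200.57783507]), array([[ 1.35112425, -0.35522623],
       [ 0.7807937 ,  0.6308334 ],
       [-0.82660288,  0.52342299],
       [-1.30531507, -0.79903016]]))
[array([ 616.54903222, -109.61230262,   26.        ]), array([ 630.47459275, -234.42389832,   26.        ]), array([ 440.87850003, -256.05222569,   26.        ]), array([ 428.38780079, -130.00544186,   26.        ])] (np.float64(-3.0263262450399067), array([ 529.07248145, -182.52346712]), array([[ -14.02374894,  123.57366698],
       [  14.1632169 , -124.41508698],
       [  13.3063183 , -124.19126105],
       [ -13.44578626,  125.03268105]]))
[142.22309718 608.22913945 213.37303195]
-3.0 [ 0.26823575  0.14640225  1.49401121  0.          1.5011792  -3.01494956]
-2.5 [0.26823575 0.14640225 1.49401121 0.         1.5011792  2.76823575]
-2.0 [ 2.68235749e-01  1.46402245e-01  1.49401121e+00 -4.44089210e-16
  1.50117920e+00  2.26823575e+00]
-1.5 [ 2.68235749e-01  1.46402245e-01  1.49401121e+00 -4.44089210e-16
  1.50117920e+00  1.76823575e+00]
-1.0 [ 2.68235749e-01  1.46402245e-01  1.49401121e+00 -4.44089210e-16
  1.50117920e+00  1.26823575e+00]
-0.5 [ 2.68235749e-01  1.46402245e-01  1.49401121e+00 -4.44089210e-16
  1.50117920e+00  7.68235749e-01]
0.0 [ 2.68235749e-01  1.46402245e-01  1.49401121e+00 -4.44089210e-16
  1.50117920e+00  2.68235749e-01]
0.5 [ 2.68235749e-01  1.46402245e-01  1.49401121e+00 -4.44089210e-16
  1.50117920e+00 -2.31764251e-01]
1.0 [ 2.68235749e-01  1.46402245e-01  1.49401121e+00 -4.44089210e-16
  1.50117920e+00 -7.31764251e-01]
1.5 [ 2.68235749e-01  1.46402245e-01  1.49401121e+00 -4.44089210e-16
  1.50117920e+00 -1.23176425e+00]
2.0 [ 2.68235749e-01  1.46402245e-01  1.49401121e+00 -4.44089210e-16
  1.50117920e+00 -1.73176425e+00]
2.5 [ 0.26823575  0.14640225  1.49401121  0.          1.5011792  -2.23176425]
3.0 [ 0.26823575  0.14640225  1.49401121  0.          1.5011792  -2.73176425]
```

```bash
cat >> h.py <<'E'
TH=-0.1704;T0=np.array([515.3,200.6])
def cw(x,y,z=None):
    c,s=np.cos(TH),np.sin(TH);p=T0+np.array([c*x-s*y,s*x+c*y]);return p if z is None else np.array([*p,z])
def snap(name,fn,E=None):
    E=ext(name);p,d=capture(name);cv2.imwrite(f"pics/{fn}.png",p);np.savez(f"pics/{fn}.npz",p=p,d=d,K=E[0],R=E[1],t=E[2]);return p,d,E
E
python3 - <<'E'
from h import *
reach(cw(20,-22,180),down(TH+np.pi/2));hold(.3)
p,d,E=snap("wrist","w1")
o=p.copy()
def dot(P,c=(0,0,255)):
    for u in proj(P,E): cv2.circle(o,tuple(int(round(x)) for x in u),2,c,-1)
dot([cw(a,b,32) for a in(-35,78) for b in(-171,126)])
dot([cw(-10,b,32) for b in(-96,-32,32,96)],(0,255,0))
dot([cw(56,-149,69)],(255,0,0))
cv2.imwrite("pics/w1o.png",cv2.resize(o,None,fx=1.5,fy=1.5))
E
```

```text
(no output)
```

View pics/w1o.png

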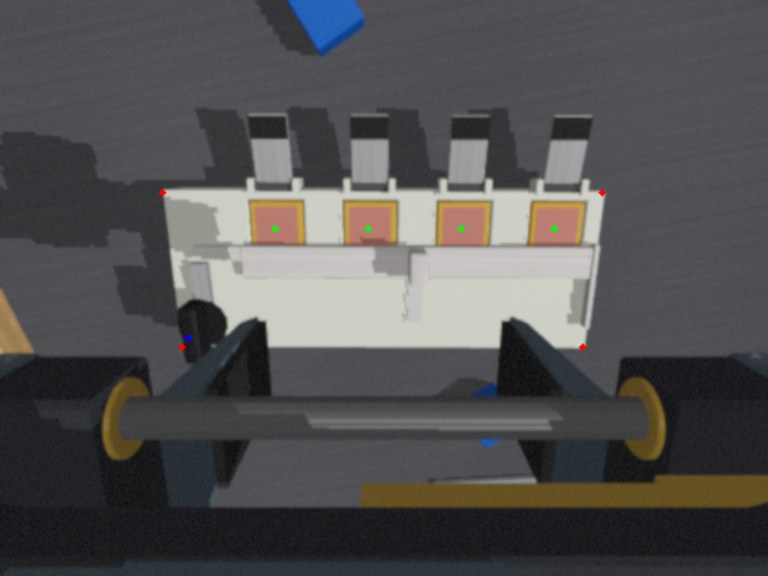

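```bash
python3 - <<'E'
from h import *
z=np.load("pics/w1.npz");E=(z["K"],z["R"],z["t"]);W=cloud(z["d"],E)
c,s=np.cos(TH),np.sin(TH);L=np.concatenate([(W[...,:2]-T0)@np.array([[c,-s],[s,c]]),W[...,2:]],-1)
def st(n,m):
    q=L[m];print(n,len(q),np.percentile(q,[3,50,97],axis=0).round(1).tolist())
x,y,h=L[...,0],L[...,1],L[...,2]
st("fin",(h>56)&(h<66)&(abs(y)<30)&(x>-10)&(x<50))
st("grip",(h>62)&(h<75)&(abs(y+149)<35)&(x>10)&(x<90))
st("bar",(h>37.5)&(h<43)&(abs(y)<110)&(abs(y)>15)&(x>-8)&(x<40))
for k in(-96,-32,32,96):
    st("tin",(abs(y-k)<15)&(abs(x+15)<8)&(h<60)); st("lev",(abs(y-k)<10)&(abs(x+76)<6)&(h>20))
b=cv2.cvtColor(z["p"],cv2.COLOR_BGR2HSV);m=(b[...,2]<70)&(h>40)&(abs(y+149)<40)&(h<75)&(abs(x-56)<40);st("dark",m)
t=(h>62)&(h<75)&(abs(y+149)<35)&(x>10)&(x<90);print(cv2.minAreaRect(L[t][:,:2].astype(np.float32)))
E
```

```text
fin 279 [[1.3, -4.7, 59.4], [11.0, 0.9, 62.6], [21.6, 6.1, 64.0]]
grip 531 [[35.1, -152.8, 63.1], [52.3, -146.5, 69.3], [71.1, -142.0, 71.1]]
bar 3920 [[1.3, -104.2, 39.4], [11.3, 15.9, 40.9], [21.9, 104.1, 42.2]]
tin 467 [[-22.7, -110.2, 31.9], [-15.4, -95.9, 33.2], [-7.3, -81.9, 34.5]]
lev 273 [[-81.4, -105.5, 40.2], [-76.2, -96.2, 42.0], [-70.8, -86.6, 44.0]]
tin 463 [[-22.7, -46.4, 31.9], [-15.4, -32.2, 33.3], [-7.3, -17.8, 34.8]]
lev 272 [[-81.4, -41.6, 40.3], [-76.1, -32.2, 42.2], [-70.8, -22.8, 44.0]]
tin 475 [[-22.7, 17.9, 31.8], [-15.2, 31.9, 33.3], [-7.3, 46.4, 34.6]]
lev 274 [[-81.4, 22.7, 40.3], [-76.1, 32.2, 42.2], [-70.8, 41.5, 44.1]]
tin 468 [[-22.6, 81.9, 32.0], [-15.3, 95.7, 33.3], [-7.3, 110.0, 34.6]]
lev 273 [[-81.3, 86.5, 40.4], [-76.1, 96.0, 42.3], [-70.7, 105.3, 44.2]]
dark 979 [[35.0, -152.7, 46.7], [52.2, -142.9, 64.4], [70.1, -133.8, 70.8]]
((54.107704162597656, -147.5315704345703), (39.4710578918457, 11.733283996582031), 1.0420557260513306)
```

```bash
cat >> h.py <<'E'
def F(): 
    s=observe();return s["wrist_force"].round(1),s["tool_pos"].round(1),round(float(s["opening"]),3),round(s["time_s"],1)
def turn(p,a0,a1,n=6):
    for a in np.linspace(a0,a1,n+1)[1:]:
        movej(solve_ik(p,down(a)))
E
python3 - <<'E'
from h import *
A=TH-np.pi/2+.03
K=cw(56,-149)
reach([*K,160],down(A)); move_l([*K,49.5],v=100,guard=15);print(F())
close_gripper(20);print(F())
turn([*K,49.5],A,A+1.45,3);hold(.1);print(F())
print(observe()["ft_torque"])
E
```

```text
(array([ 0.2, -0.9,  0. ]), array([545.6,  44.3,  50. ]), 0.999, 6.3)
(array([-0.7,  5.4, -0.3]), array([545.3,  44.6,  49.5]), 0.127, 7.5)
(array([-1.5, 13. ,  2.9]), array([544.7,  45.5,  49.5]), 0.132, 9.3)
[ 2.49939105  0.39261175 -0.55947135]
```

```bash
python3 - <<'E'
from h import *
ungrasp();K=cw(56,-149);move_l([*K,110],v=150);print(F())
A=TH-np.pi/2
reach(cw(12,0,120),down(A));move_l(cw(12,0,80),v=100)
p,d,E=snap("top","t2");cv2.imwrite("pics/t2c.png",cv2.resize(p[150:280,150:410],None,fx=3,fy=3,interpolation=cv2.INTER_CUBIC))
p,d,E=snap("wrist","w2")
E
```

```text
(array([-0.6,  0.3,  0.1]), array([545. ,  44.3, 109.6]), 1.0, 11.1)
```

View pics/w2.png

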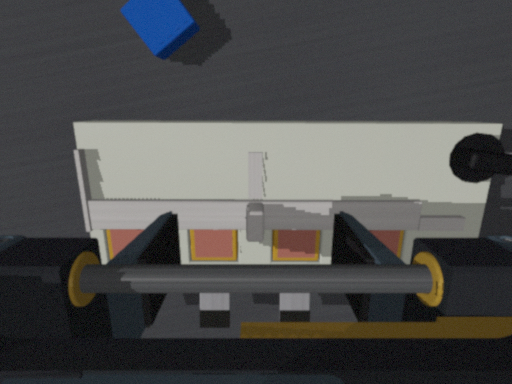

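View pics/t2c.png

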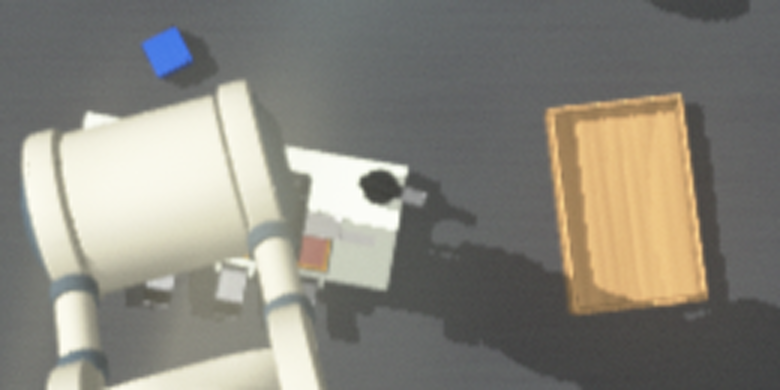

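```bash
python3 - <<'E'
from h import *
print(move_l(cw(11,0,44.5),v=100,guard=12),F());close_gripper(20);print(F())
print(move_l(cw(48.5,0,44.5),v=50,guard=20));hold(.2);print(F(),cw(47,0))
c,s=np.cos(TH),np.sin(TH)
print((observe()["tool_pos"][:2]-T0)@np.array([[c,-s],[s,c]]))
ungrasp();move_l(cw(48,0,110))
snap("wrist","w3")
E
```

```text
False (array([ 0.5, -0.5,  0.2]), array([526.2, 198.8,  44.7]), 0.998, 13.8)
(array([ 0.4,  5.5, -1.4]), array([526.4, 199.3,  44.5]), 0.132, 15.0)
True
(array([-2.4,  0.9,  8.5]), array([560.3, 193.4,  44.4]), 0.127, 15.9) [561.61929971 192.62990124]
[45.5538205   0.50713799]
```

View pics/w3.png

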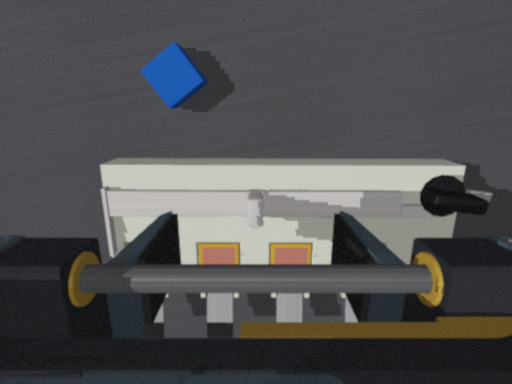

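```bash
cat >> h.py <<'E'
def loc(d,E):
    W=cloud(d,E);c,s=np.cos(TH),np.sin(TH);return np.concatenate([(W[...,:2]-T0)@np.array([[c,-s],[s,c]]),W[...,2:]],-1)
E
python3 - <<'E'
from h import *
z=np.load("pics/w3.npz");E=(z["K"],z["R"],z["t"]);L=loc(z["d"],E);x,y,h=L[...,0],L[...,1],L[...,2]
for n,m in(("bar",(h>37.5)&(h<43.5)&(abs(y)<110)&(abs(y)>15)&(x>10)&(x<75)),("fin",(h>56)&(h<66)&(abs(y)<20)&(x>20)&(x<70))):
    print(n,m.sum(),np.percentile(L[m],[3,50,97],axis=0).round(1).tolist())
E
```

```text
bar 5996 [[36.3, -104.5, 39.3], [47.4, 16.0, 40.8], [57.3, 104.5, 42.1]]
fin 468 [[36.6, -4.7, 58.3], [47.8, 0.6, 62.6], [57.2, 6.6, 63.9]]
```

```bash
cat >> h.py <<'E'
A=TH-np.pi/2
def press(y):
    close_gripper(20)
    reach(cw(-82,y,75),down(A)); 
    g=move_l(cw(-82,y,17),v=40,guard=18);hold(.15);print("press",g,F())
    move_l(cw(-82,y,75));ungrasp()
def pick(y,z=38):
    reach(cw(-10,y,85),down(A));
    print(move_l(cw(-10,y,z),v=80,guard=12),F());close_gripper(20);print("closed",F())
    move_l(cw(-10,y,110),v=120);print("lifted",F())
E
python3 - <<'E'
from h import *
press(-96)
reach(cw(-10,-96,110),down(A));hold(.1);p,d,E=snap("wrist","w4")
L=loc(d,E);x,y,h=L[...,0],L[...,1],L[...,2]
for k in(-96,-32,32,96):
    for xx in(-15,-60):
        m=(abs(y-k)<13)&(abs(x-xx)<8)&(h<60);print(k,xx,m.sum(),np.median(h[m]))
E
```

```text
press True (array([-2.6, -1.1, 22.5]), array([418.3, 119.8,  23.3]), 0.005, 21.2)
-96 -15 613 48.260239244465566
-96 -60 369 26.877852006970755
-32 -15 536 33.289318405424495
-32 -60 349 36.78036868252127
32 -15 562 33.25757820814046
32 -60 393 36.65468181673958
96 -15 554 33.26495933645843
96 -60 129 0.6834569807945741
```

View pics/w4.png

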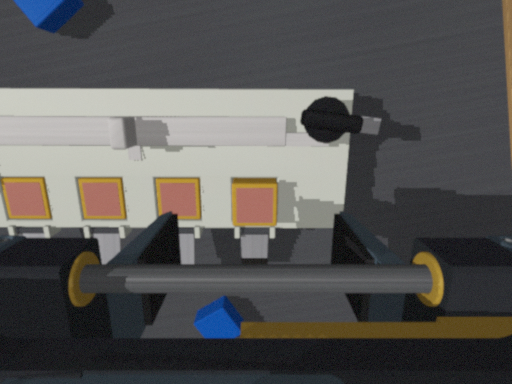

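```bash
cat >> h.py <<'E'
def tray(fn=None):
    p,d=capture("top");E=ext("top");hsv=cv2.cvtColor(p,cv2.COLOR_BGR2HSV)
    m=((hsv[...,0]>8)&(hsv[...,0]<28)&(hsv[...,1]>70)&(hsv[...,2]>60)).astype(np.uint8)
    m[:100]=0;m[:,:290]=0
    m=cv2.morphologyEx(m,cv2.MORPH_OPEN,np.ones((2,2),np.uint8))
    m=cv2.morphologyEx(m,cv2.MORPH_CLOSE,np.ones((7,7),np.uint8))
    n,lab,st,_=cv2.connectedComponentsWithStats(m);i=1+st[1:,4].argmax()
    v,u=np.nonzero(lab==i);P=np.array([atz((a,b),26,E)[:2] for a,b in zip(u,v)],np.float32)
    (c,(w,h),ang)=cv2.minAreaRect(P);ang=np.radians(ang)
    if w<h: ang+=np.pi/2;w,h=h,w
    ang=(ang+np.pi/2)%np.pi-np.pi/2
    if fn: cv2.imwrite(f"pics/{fn}.png",cv2.resize(p[130:290,150:430],None,fx=2.8,fy=2.8,interpolation=cv2.INTER_CUBIC))
    print("tray",np.round(c,1),round(w,1),round(h,1),round(ang,3));return np.array(c),ang
def place(tx,ty,fn=None,zrel=29):
    c,a=tray(fn);q=c+np.array([np.cos(a)*tx-np.sin(a)*ty,np.sin(a)*tx+np.cos(a)*ty])
    o=down(a-np.pi/2)
    reach([*q,110],o);print("over",F())
    return c,a,q
def drop(q,zrel=29):
    print(move_l([*q,zrel],v=80,guard=12),F());hold(.2);ungrasp();hold(.2);move_l([*q,110],v=150)
E
python3 - <<'E'
from h import *
tray()
pick(-96)
c,a,q=place(-45,-29,"t5")
snap("wrist","w5")
E
```

```text
tray [ 526.1 -185.4] 192.3 130.5 0.106
False (array([ 0.1, -0.3,  0.4]), array([489.4, 107.7,  38.3]), 1.002, 24.7)
closed (array([-0.1, -0.5,  0.6]), array([489.2, 107.7,  38. ]), 0.394, 25.6)
lifted (array([ 0.1,  1.1, -0.4]), array([488.8, 107.6, 109.5]), 0.394, 26.3)
tray [ 526.1 -185.4] 192.3 130.6 0.107
over (array([-0.5,  0.3, -0.2]), array([ 484.5, -218.1,  109.8]), 0.392, 27.6)
```

View pics/w5.png

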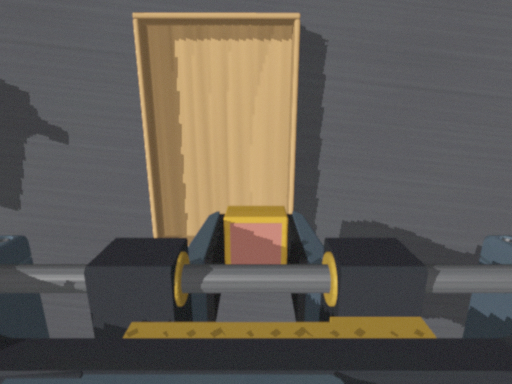

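View pics/t5.png

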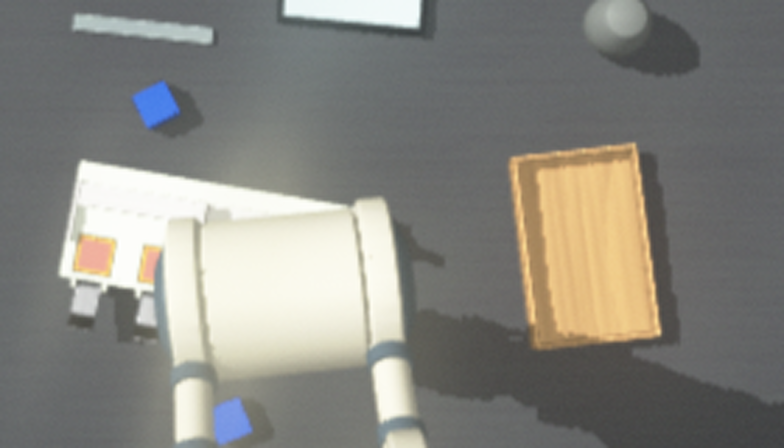

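```bash
python3 - <<'E'
from h import *
z=np.load("pics/w5.npz");E=(z["K"],z["R"],z["t"])
a,b=atz((134.5,14),26,E),atz((300,14),26,E);print(a,b,np.linalg.norm(a-b),np.arctan2(*(a-b)[[1,0]])-np.pi/2)
m=(a+b)/2;th=.107;print(m[:2]-95*np.array([np.cos(th),np.sin(th)]))
E
```

```text
[ 615.32041353 -114.0522745    26.        ] [ 628.26463469 -235.28249646   26.        ] 121.91931584831002 0.10637086877566237
[ 527.33583295 -184.81300007]
```

```bash
python3 - <<'E'
from h import *
q=observe()["tool_pos"][:2]
drop(q)
press(-32)
tray()
pick(-32)
place(45,-29,"t6");snap("wrist","w6")
E
```

```text
False (array([ 0.6, -0.5, -0.7]), array([ 484.8, -218.1,   29.4]), 0.391, 28.9)
press True (array([-3.3, -1.8, 20.2]), array([429.1, 182.9,  23.3]), 0.002, 35.1)
tray [ 525.9 -185.3] 192.6 130.4 0.107
False (array([0.2, 0.8, 0.5]), array([500. , 170.9,  38.2]), 0.999, 38.2)
closed (array([ 0.5, -0. ,  0.2]), array([500. , 170.8,  38. ]), 0.39, 39.0)
lifted (array([ 0. ,  0.2, -1.3]), array([499.7, 170.7, 109.5]), 0.391, 39.8)
tray [ 526.2 -185.3] 192.5 130.9 0.102
over (array([ 0.2,  1.2, -0.5]), array([ 573.9, -208.5,  109.8]), 0.391, 41.3)
```

View pics/w6.png

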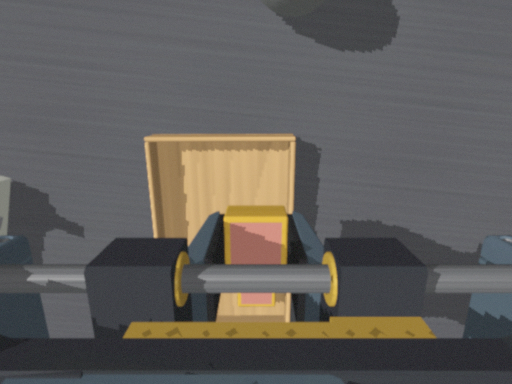

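View pics/t6.png

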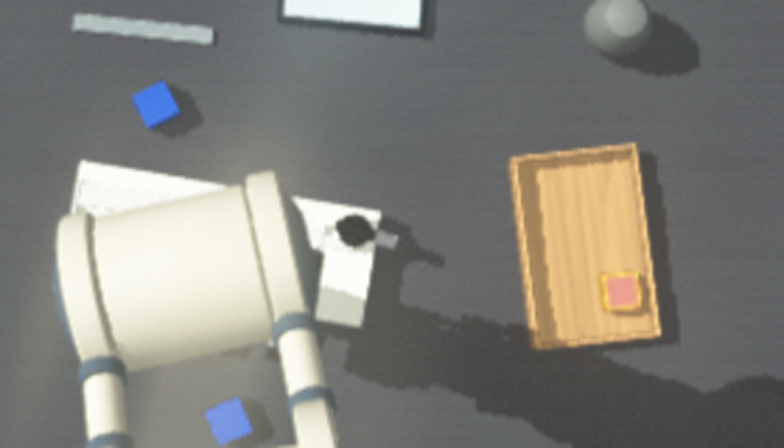

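Tin 0 lies flat in the tray; tin 1 is held over it. Next two follow.

```bash
python3 - <<'E'
from h import *
drop(observe()["tool_pos"][:2])
press(32)
pick(32)
place(-45,29,"t7");snap("wrist","w7")
E
```

```text
False (array([-0.1, -0.2, -0.1]), array([ 574.3, -208.5,   29.5]), 0.39, 42.5)
press True (array([-2.8, -1.1, 18. ]), array([440. , 246. ,  23.4]), 0.008, 49.0)
False (array([-0.3,  1. ,  0.5]), array([510.9, 234. ,  38.2]), 1.0, 52.0)
closed (array([ 0.7,  0.6, -0.1]), array([510.9, 233.8,  38. ]), 0.388, 52.9)
lifted (array([-0.1, -0.6, -1.2]), array([510.5, 233.7, 109.5]), 0.392, 53.6)
tray [ 504.2 -180. ] 192.3 130.3 0.109
over (array([ 0.8,  1.2, -0.1]), array([ 456.6, -155.5,  109.9]), 0.394, 55.1)
```

View pics/w7.png

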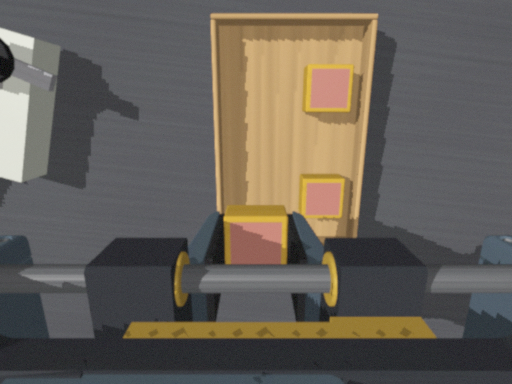

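View pics/t7.png

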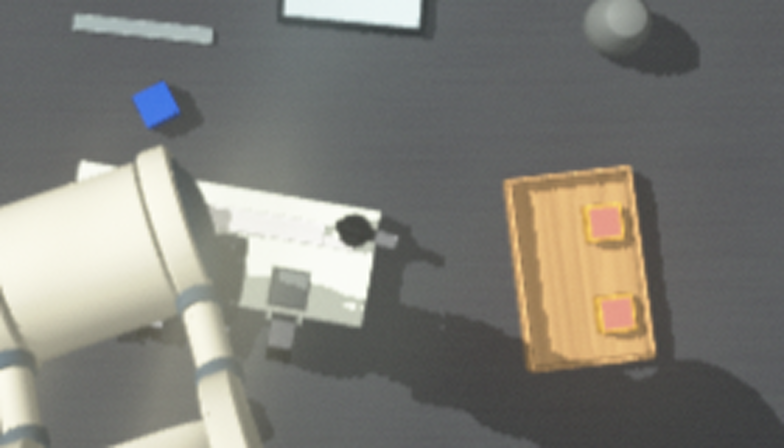

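```bash
python3 - <<'E'
from h import *
drop(observe()["tool_pos"][:2])
press(96)
pick(96)
place(45,29,"t8");snap("wrist","w8")
E
```

```text
False (array([ 0.1, -0.1, -0.7]), array([ 457. , -155.4,   29.4]), 0.396, 56.3)
press True (array([-3.4, -2.9, 19.6]), array([451. , 309.1,  23.3]), 0.007, 62.8)
False (array([ 0.1, -0. , -0. ]), array([521.8, 297. ,  38.1]), 0.999, 65.8)
closed (array([ 0.5, -0.1, -0.8]), array([521.7, 296.9,  38. ]), 0.392, 66.7)
lifted (array([ 1. , -0.3, -1.3]), array([521.4, 296.7, 109.5]), 0.396, 67.4)
tray [ 504.6 -179.9] 191.7 130.3 0.11
over (array([ 0.3,  0. , -0.4]), array([ 546.3, -145.4,  109.9]), 0.389, 69.1)
```

View pics/w8.png

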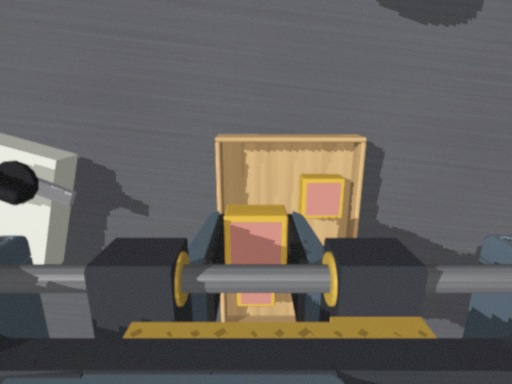

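View pics/t8.png

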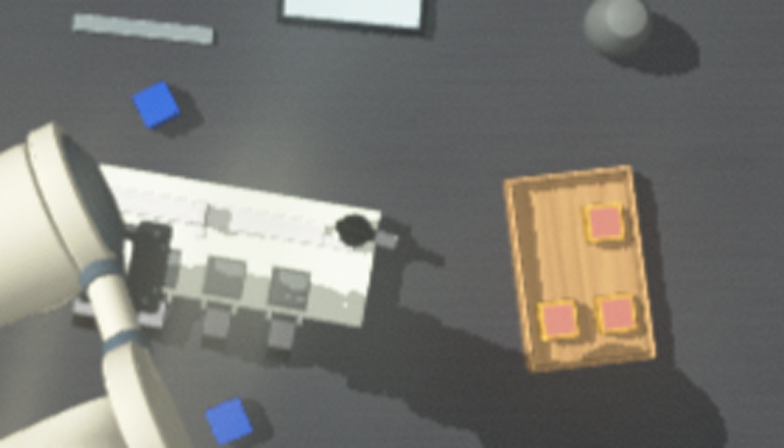

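```bash
python3 - <<'E'
from h import *
drop(observe()["tool_pos"][:2])
tray("t9")
reach(cw(47.3,0,100),down(A))
print(move_l(cw(47.3,0,44.5),v=80,guard=12),F());close_gripper(20);print(F())
print(move_l(cw(9.5,0,44.5),v=40,guard=20));hold(.2)
c,s=np.cos(TH),np.sin(TH);print(F(),(observe()["tool_pos"][:2]-T0)@np.array([[c,-s],[s,c]]))
ungrasp();move_l(cw(11,0,110))
p,d,E=snap("wrist","w9")
L=loc(d,E);x,y,h=L[...,0],L[...,1],L[...,2]
for n,m in(("bar",(h>37.5)&(h<43.5)&(abs(y)<110)&(abs(y)>15)&(x>-10)&(x<75)),("fin",(h>56)&(h<66)&(abs(y)<20)&(x>-10)&(x<70))):
    print(n,m.sum(),np.percentile(L[m],[3,50,97],axis=0).round(1).tolist())
E
```

```text
False (array([-0.5, -0.9, -0.4]), array([ 546.7, -145.4,   29.5]), 0.394, 70.3)
tray [ 459.3 -214.5] 86.8 74.3 -0.019
False (array([1.1, 0.7, 0.6]), array([562.2, 192.6,  44.8]), 1.002, 74.5)
(array([-0.5,  5. , -1.4]), array([562. , 193.1,  44.5]), 0.13, 75.7)
False
(array([ 10.3,   3.2, -10.7]), array([526.5, 199.3,  44.6]), 0.13, 77.0) [11.23093654  0.61881019]
bar 6027 [[0.3, -104.7, 39.2], [11.3, 15.4, 40.8], [21.2, 104.4, 42.0]]
fin 464 [[0.7, -4.7, 58.4], [11.7, 0.9, 62.5], [21.1, 6.6, 63.9]]
```

View pics/w9.png

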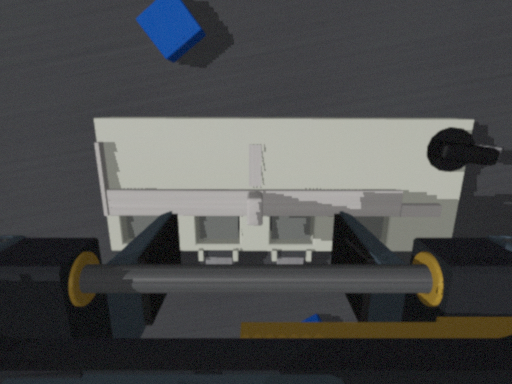

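View pics/t9.png

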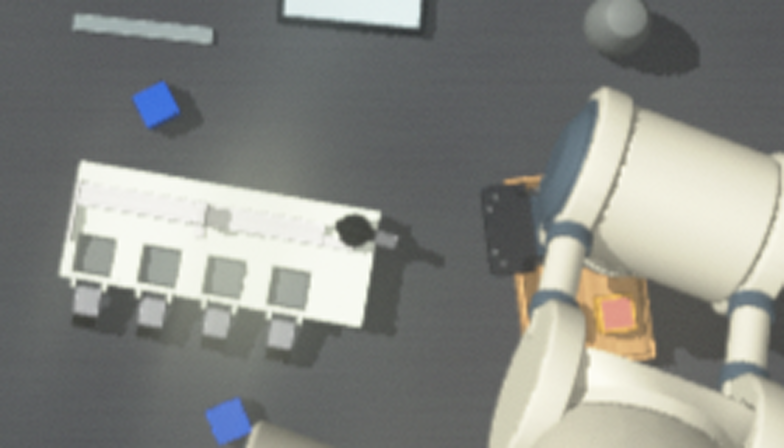

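```bash
python3 - <<'E'
from h import *
tray("t10")
E
```

```text
tray [ 504.7 -180.1] 191.8 130.1 0.109
```

View pics/t10.png

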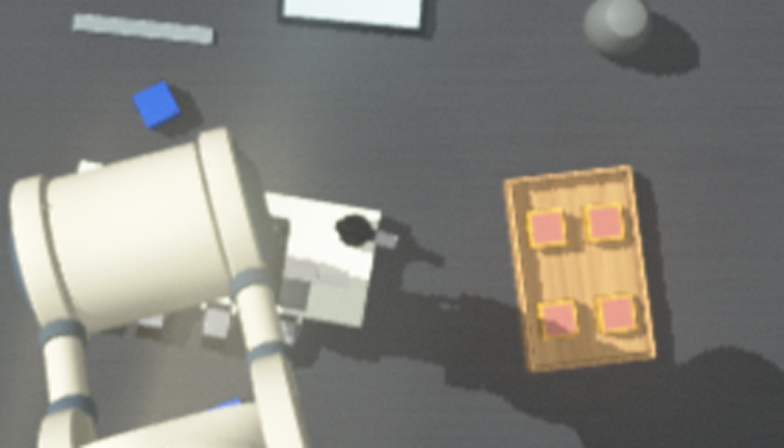

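```bash
python3 - <<'E'
from h import *
K=cw(56,-149)
reach([*K,130],down(A+1.45)); print(move_l([*K,49.5],v=80,guard=12),F())
close_gripper(20);print(F())
turn([*K,49.5],A+1.45,A-.02,3);hold(.2);print(F(),observe()["ft_torque"])
ungrasp();move_l([*K,120])
reach(cw(20,-22,180),down(TH+np.pi/2));hold(.3)
p,d,E=snap("wrist","w11");tray("t11")
L=loc(d,E);x,y,h=L[...,0],L[...,1],L[...,2]
t=(h>62)&(h<75)&(abs(y+149)<35)&(x>10)&(x<90);print(cv2.minAreaRect(L[t][:,:2].astype(np.float32)))
m=(h>37.5)&(h<43)&(abs(y)<110)&(abs(y)>15)&(x>-8)&(x<40);print(np.percentile(L[m],[3,50,97],axis=0)[:,0])
E
```

```text
False (array([ 0.3, -0.3,  0.2]), array([545.5,  44.3,  49.9]), 1.0, 81.7)
(array([-5.3,  2.6,  6.4]), array([544.3,  44.5,  49.5]), 0.131, 82.9)
(array([-5.6,  6.8,  6.5]), array([544. ,  44.9,  49.5]), 0.131, 84.8) [1.11605132 1.28229552 0.47003285]
tray [ 504.6 -180.1] 191.8 129.9 0.109
((53.72449493408203, -147.85153198242188), (12.210201263427734, 38.287235260009766), 88.88468170166016)
[-0.33992741  9.97281223 20.69643477]
```

View pics/w11.png

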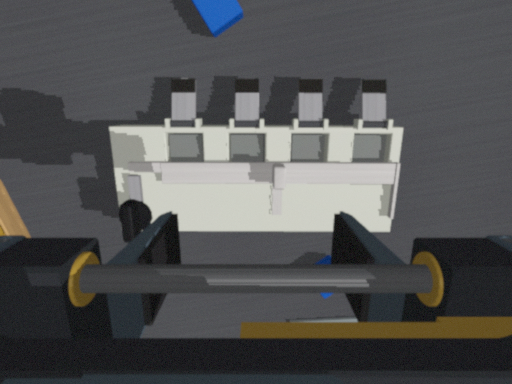

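View pics/t11.png

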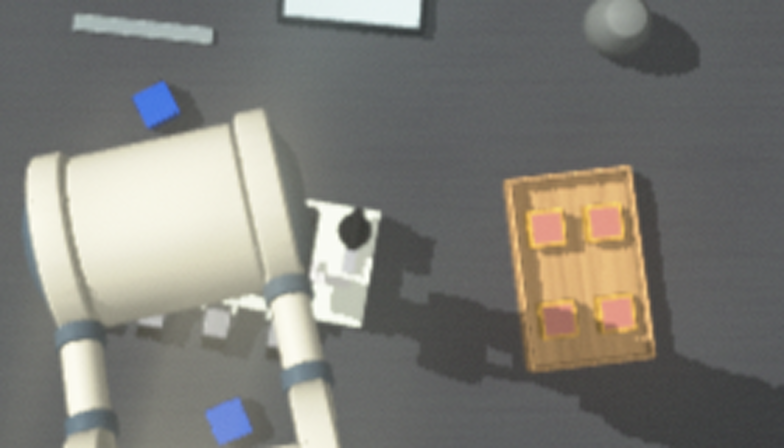

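```bash
python3 -c "
from bench import *
job_done();print(observe()['time_s'])"
```

```text
the job is handed in; nothing more can be done
the job is handed in; nothing more can be done
```

The refill case is empty and closed again, and the job is handed in after about 90 s of robot time. I turned the knob free, slid the bar back 36 mm and pressed each lever. All four pockets held a tin, and I put each one in the tray, letting go about 12 mm above its floor.

- **Tray:** the last top picture shows the four tins side by side in it, none stacked. It was knocked about 22 mm aside partway through. I measured it again before each placing and aimed at the new position.
- **Case:** the last wrist-camera depth reading puts the bar within about 1 mm of home and the knob within about 0.02 rad of locked.
- **Other things on the desk:** the mirror, nail file, blender case and both blue look-alikes looked unmoved in the pictures. I did not check the pencil again after the start, but the arm stayed far from it.
- **Disagreement:** after the fourth placing, one tray reading was wrong because the arm hid part of it. The next readings agreed to within 1 mm.

No check failed. I did not see the grip slacken.

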